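# Put the spice jar away and shut the cupboard

## Robot

A 6-joint arm with a two-finger parallel gripper is mounted at the origin on the work surface. World frame = base frame: x ahead of the robot, y to its left, z up, the work surface at z = 0. Lengths are in m, angles in rad, forces in N, time in s.
With the tool pointing down it reaches from about 0.35 to 0.775 m from the base axis. Payload 7.3 kg.
Tool frame: the origin (TCP) lies at the very end of the fingers, on their centre line; the grasp point (between the pads) lies 19 mm behind it; z points along the fingers, y is the line along which they close (so a half turn about z gives the same grasp; the last joint's range is limited). The gripper opens to 92 mm and grips with 3 to 60 N. Pads are 19 mm wide; open, the fingers measure 130 mm over their backs; the gripper's body (75 mm by 190 mm) begins 47 mm behind the grasp point.
Start: joints at [-1.402, 0.342, 1.524, -0, 1.275, -0.146], TCP at [0.163, -0.499, 0.227] pointing down, gripper open.
Joint ranges: [-2.53, 2.53], [-0.77, 2.02], [0.04, 2.7], [-1, 4.14], [0.28, 2.66], [-3.11, 3.11]. Speed limits (rad/s): [2.57, 2.57, 3.14, 3.14, 3.14, 3.14].

## Interface

Orientations are given as a unit quaternion [w, x, y, z].
In Python, from station import manip gives the robot as it stands.
- The arm moves only by the tool arm_command, never from a script. Its argument "increments" is a list of rows, each a list of 3 entries, a list of its own where there are three numbers: the turn, a rotation vector about the world's x, y, z in rad, then the shift along the world's x, y, z in cm, then the opening, from 0 (shut) to 1 (fully open). A call has 1 to 5 rows; each row is the pose to reach, as a shift and turn from the pose commanded when the call began; what a row does not reach only later rows make up. A row lasts 1/12 s, in which the tool goes at most 41.7 mm and 7.16 degrees, less where a joint would pass 70% of its speed; a pose out of reach is approached as far as the arm can. A call with a gripper value outside its range is refused whole. The fingers move at their own pace and stop on an object; the grip force is fixed at half the most. Time passes only in rows, so rows that repeat a pose let the fingers close. It gives the time, the measured TCP pose, the force, the opening and the grip force at its end, in the units of the state.
- manip.get_obs(): the state, without advancing time (a new reading comes with each control period).
- manip.snapshot(name): name is "side" or "top" or "wrist"; returns the picture (400x640x3 uint8, red, green, blue); there is no depth.
- manip.camera_params(name): a dict with "intrinsics" (3x3 intrinsics, pixels), "origin" and "orientation" of the camera in the world; the wrist camera has in their place "hand_eye" (4x4, takes a point from camera to tool coordinates, whose origin is the TCP and whose axes are the flange's). Camera axes: x right, y up, looking along -z (the intrinsics and any distortion apply to the point x, -y, -z); pixel columns grow to the right and rows downward; lengths in m; the calibration is good to about 2 mm. A picture is of the moment at which its call begins: read the wrist's pose just before it. camera_params takes no time and is no camera call.
- manip.sign_off(): hands the job in; it is judged then, once.
The state is a dict: "t": time; "joint_pos": joint angles; "qd": joint speeds; "effort": joint torques, N m; "tcp_pos": TCP position; "tool_rot": TCP orientation; "force": force on the tool from outside, world axes, zero at the start; "ft_torque": the same for the moment, N m; "gripper_width": opening from 0.0 (shut) to 1.0 (fully open); "grip_force": force on a finger pad.
Only numpy, scipy, OpenCV 4.12 (cv2) and the standard library are available. Lean on these libraries where they do the work, as an engineer would, in place of code of your own. Each camera call takes 0.05 s, during which the arm holds its last target. There are 200 camera calls.

## Task

Put the small spice jar from the worktop upright on the narrow raised step inside the open spice cupboard, setting it down gently, then push the cupboard door fully shut without slamming it, so that it clicks past its catch and stays shut by itself. Leave the tin, the mug and the pepper mill where they stand.

Things in the scene. Friction and masses are not known exactly. Their poses are not given: they have to be found in the camera images.
- jar: The spice jar to put away: upright glass cylinder with a steel screw lid and a paper label, 44 mm diameter, 110 mm high, about 0.18 kg, standing alone on the worktop in front and to the right. Origin: centre of its underside; z up.
- cupboard: Fixed light-wood cupboard, 170 mm deep (x), 340 wide (y), 345 high, boards 12 mm thick. Origin: centre of its underside; x points into it (open front at x = -85 mm), y left. The glazed roof (underside at z 333 mm) covers the whole depth, so reach in through the front with the tool leaning back some 28 to 40 degrees. A roller catch hangs inside the front at y -135 mm, down to z 303 mm.
- step: Fixed narrow wooden step on the cupboard's floor, 56 mm deep (x), 90 mm wide (y), 70 mm high, turned like the cupboard. Origin: centre of its underside, so its top is at z = +70 mm in its frame; its middle lies 40 mm behind the cupboard's front edges.
- door (a joint): Door hinge, rad: 0 shut and seated, 1.57 at right angles to the front, stop at 2.0. Vertical, at the cupboard's left (+y) front edge; the free edge swings out towards the robot. Light friction: stays where left. At about 0.06 the sprung catch resists (up to 10 N pushed at mid-door); past about 0.02 it pulls the door shut and holds it at 0; pushed less, the door springs back to about 0.06.
- door_hinge (a point): Point on the hinge axis at the door's top edge, 341 mm above the worktop. Door: wooden frame with frosted pane, 340 mm from hinge to free edge, 16 mm thick, lower edge at 4 mm. The hinge axis lies in its outer face, which is flat but for a vertical bar handle: 100 mm long, 35 mm off the face, 20 mm from the free edge, centred at 160 mm height.
- door_edge (a point): Top corner of the door's free edge in its outer face, 340 mm from door_hinge; the line from door_hinge to it is the door's direction. The door's metal striker, on the inner face, reaches 26 mm in, 305 mm from the hinge, 302 mm high.
- tin: Bystander: short aluminium tin, 56 mm diameter, 50 mm high, on the cupboard's floor at the right, beside the step. Origin: centre of its underside.
- mug: Bystander: white mug, 80 mm diameter, 90 mm high, on the worktop to the right of the cupboard. Origin: centre of its underside.
- mill: Bystander: dark wooden pepper mill, 56 mm diameter, 150 mm high, on the worktop to the right of the cupboard. Origin: centre of its underside.

How it is judged:
On the way, in this order (a step that is already met when the one before it is completed fails the run):
1. the jar stands upright on the step, let go (x of jar in the frame of step between -0.022 and 0.022 m and y of jar in the frame of step between -0.042 and 0.042 m and z of jar in the frame of step between 0.066 and 0.075 m and angle between jar's own z axis and vertical below 0.1 rad and linear speed of jar below 0.03 m/s and contact force between the fingers and jar below 0.05 N), for 0.3 s.
2. the door is seated on its catch (value of joint door below 0.012 rad), for 0.3 s.
At the end, for the whole second after the job is handed in: The jar stands released and at rest on the step, upright within 6 degrees, its centre within 22 mm (front to back) and 42 mm (sideways) of the step's middle; the door is seated (hinge below 0.012 rad); tin, mug and mill are upright within 30 mm of where they stood (all of step 1 and value of joint door below 0.012 rad and distance of each of tin, mug, mill from where it was at the start of the episode below 0.03 m and angle between each of tin, mug, mill's own z axis and vertical below 0.2 rad); the robot touches nothing.
It fails at once if the short tin is shifted by over 30 mm or knocked over (distance of tin from where it was at the start of the episode above 0.03 m or angle between tin's own z axis and vertical above 0.5 rad).
It fails at once if the mug is shifted by over 30 mm or knocked over (distance of mug from where it was at the start of the episode above 0.03 m or angle between mug's own z axis and vertical above 0.5 rad).
It fails at once if the pepper mill is shifted by over 30 mm or knocked over (distance of mill from where it was at the start of the episode above 0.03 m or angle between mill's own z axis and vertical above 0.5 rad).
It fails at once if the door is slammed (closes faster than 2.5 rad/s) (velocity of joint door below -2.5 rad/s).
It fails at once if the jar falls: it is dropped from over about 10 mm or knocked over (contact force between the fingers and jar below 0.05 N and linear speed of jar above 0.45 m/s).
It also fails if it takes over 64 s, if anything falls off the work surface, if the arm or the gripper's body presses on something with over 40 N, if the wrist force passes 120 N, or if a joint passes its speed limit or range.

## Working session

There is one attempt and no reset: what is moved stays moved. The work goes in short steps, Python scripts to look and compute and a tool call to move; the robot and the scene stay as the last step left them, time stands still between calls to the robot, and variables do not carry over. Pictures are saved under pics/ and viewed, at most 10 in all, crops included, and the job is handed in when it is done.

Besides the shell and the picture viewer there is one more tool, called after "Emit:" as name([rows], argument=value, ...), one row to a line, values as JSON. arm_command: Moves the arm, as the interface text tells. Its arguments: {"type":"object","properties":{"increments":{"type":"array"}},"required":["increments"]}

```bash
ls; mkdir -p pics
python3 - <<'E'
from station import manip
import cv2,numpy as np
o=manip.get_obs();print(o['t'],o['tcp_pos'],o['tool_rot'],o['gripper_width'])
for n in("side","top"):
    cv2.imwrite(f"pics/{n}0.png",manip.snapshot(n)[:,:,::-1]);print(n,manip.camera_params(n))
print(manip.camera_params("wrist"))
E
```

```text
pics
0.0 [ 0.16250477 -0.49878857  0.22603861] [-7.82358545e-04  9.87637634e-01  1.56752327e-01 -1.02049411e-05] 1.0002389745308473
side {'intrinsics': array([[388.71124723,   0.        , 319.45954856],
       [  0.        , 388.71124723, 199.55405123],
       [  0.        ,   0.        ,   1.        ]]), 'origin': array([ 1.1230663 , -0.25122739,  1.08405214]), 'orientation': array([0.78136472, 0.23660145, 0.15768927, 0.5555385 ])}
top {'intrinsics': array([[395.26870527,   0.        , 319.28818096],
       [  0.        , 395.26870527, 197.13139337],
       [  0.        ,   0.        ,   1.        ]]), 'origin': array([ 0.47287748, -0.06455827,  1.21052805]), 'orientation': array([ 0.70691249,  0.0413695 , -0.02301281, -0.70571503])}
{'intrinsics': array([[354.11210633,   0.        , 313.01824657],
       [  0.        , 354.11210633, 199.64352973],
       [  0.        ,   0.        ,   1.        ]]), 'hand_eye': array([[ 2.06305255e-04,  9.54463675e-01,  2.98327088e-01,
         8.20864228e-02],
       [ 9.99999814e-01, -3.68223209e-04,  4.86548042e-04,
        -1.40371432e-03],
       [ 5.74243390e-04,  2.98326932e-01, -9.54463573e-01,
        -1.58922963e-01],
       [ 0.00000000e+00,  0.00000000e+00,  0.00000000e+00,
         1.00000000e+00]])}
```

View pics/top0.png

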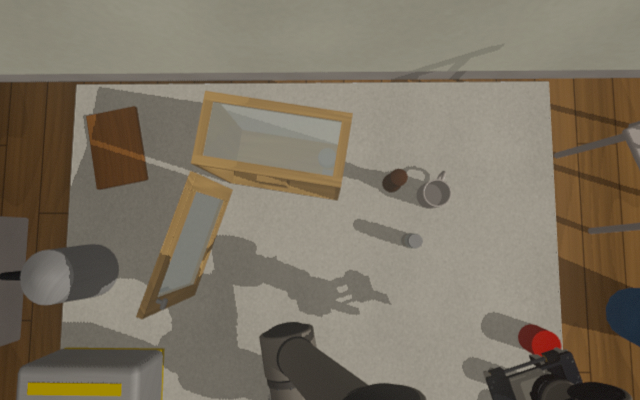

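View pics/side0.png

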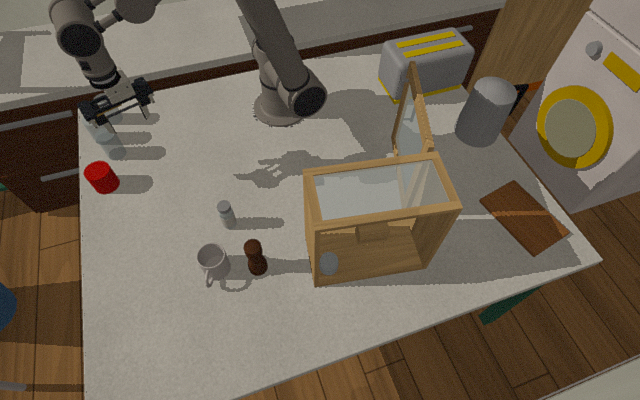

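The top view shows the cupboard's roof at around (195–350, 93–198), with the door running from (195,178) to (140,315). The jar lid is at (412,240), the mill at (395,180) and the mug at (435,193). In the side view the jar is at (226,213). I'll enlarge both to get corners.

Run:
```python
import cv2
a=cv2.imread("pics/top0.png")[85:325,130:450];cv2.imwrite("pics/topc.png",cv2.resize(a,None,fx=2.5,fy=2.5,interpolation=cv2.INTER_CUBIC))
a=cv2.imread("pics/side0.png")[55:295,190:510];cv2.imwrite("pics/sidec.png",cv2.resize(a,None,fx=2.5,fy=2.5,interpolation=cv2.INTER_CUBIC))
```

```text
(no output)
```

View pics/topc.png

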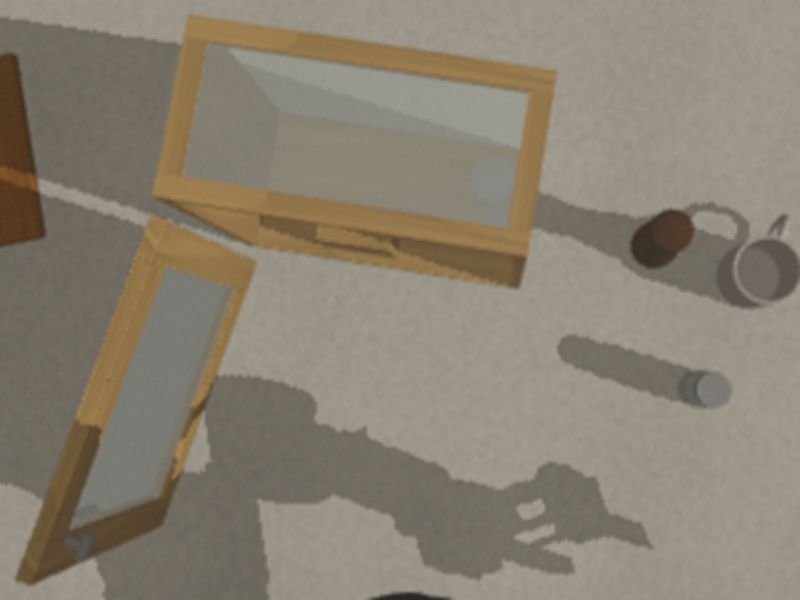

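View pics/sidec.png

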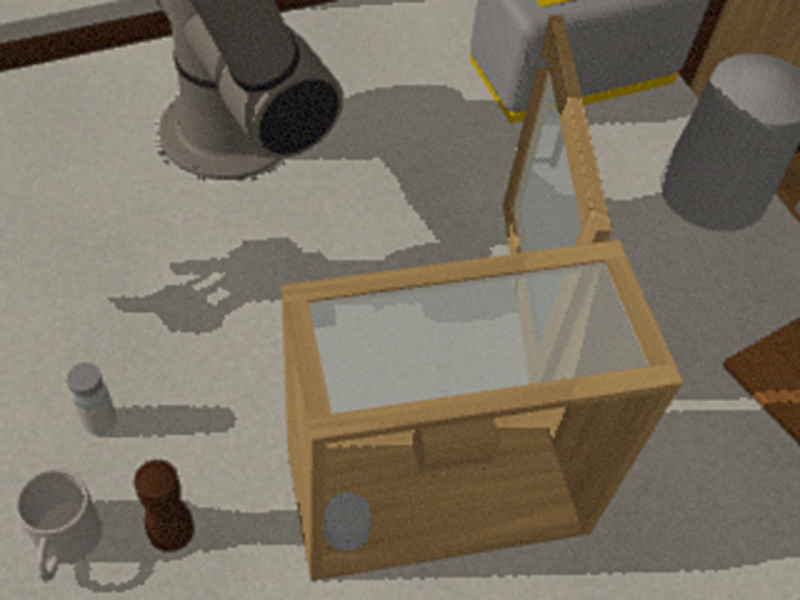

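The crops show these points in crop pixels:
- **Top view:** roof corners (190,15), (556,72), (527,245) and (153,195), the door's outer edge from (150,218) to (18,582), the jar lid at (712,390) and the mill top at (672,230).
- **Side view:** lid at (86,374), roof corners (283,290), (618,243), (680,380) and (308,437), the back of the step at about (415,430)–(497,422), and the tin at (347,520).

```bash
cat > h.py <<'E'
import numpy as np, cv2
from scipy.spatial.transform import Rotation as R
from station import manip
def q(w): return R.from_quat(np.r_[w[1:],w[0]])
def cam(n):
    p=manip.camera_params(n)
    if 'origin' in p: return p['intrinsics'],q(p['orientation']).as_matrix(),p['origin']
    o=manip.get_obs();H=p['hand_eye'];T=q(o['tool_rot']).as_matrix()
    return p['intrinsics'],T@H[:3,:3],o['tcp_pos']+T@H[:3,3]
def ray(c,uv):
    K,Rm,o=c;d=np.linalg.solve(K,np.array([uv[0],uv[1],1.]));return o,Rm@(d*[1,-1,-1])
def onz(c,uv,z):
    o,d=ray(c,uv);return o+d*(z-o[2])/d[2]
def tri(c1,u1,c2,u2):
    (o,d),(p,e)=ray(c1,u1),ray(c2,u2);s=np.linalg.lstsq(np.c_[d,-e],p-o,rcond=None)[0]
    a,b=o+d*s[0],p+e*s[1];return (a+b)/2,np.linalg.norm(a-b)
def proj(c,X):
    K,Rm,o=c;v=Rm.T@(np.array(X)-o)*[1,-1,-1];v=K@v;return v[:2]/v[2]
E
python3 - <<'E'
from h import *
np.set_printoptions(precision=4,suppress=True)
T,S=cam("top"),cam("side")
t=lambda u,v:np.array([(u+.5)/2.5-.5+130,(v+.5)/2.5-.5+85])
s=lambda u,v:np.array([(u+.5)/2.5-.5+190,(v+.5)/2.5-.5+55])
print("jar",onz(T,t(712,390),.11),onz(S,s(86,374),.11),tri(T,t(712,390),S,s(86,374)))
P=[((190,15),(680,380)),((556,72),(308,437)),((527,245),(283,290)),((153,195),(618,243))]
for n,(a,b) in zip("BL BR FR FL".split(),P): print(n,onz(T,t(*a),.345),onz(S,s(*b),.345),tri(T,t(*a),S,s(*b)))
for n,uv in dict(hinge=(150,218),edge=(18,582)).items(): print(n,onz(T,t(*uv),.341))
print("edge side",onz(S,s(553,15),.341))
print("stepback side",[onz(S,s(*p),.082) for p in((413,430),(497,423))],"z0.070",[onz(S,s(*p),.07) for p in((413,430),(497,423))])
print("step front top",[onz(T,t(*p),.082) for p in((318,225),(393,243))])
print("mill",onz(T,t(672,230),.15),"mug",onz(T,t(762,272),.09),"tin",onz(S,s(347,518),.062))
E
```

```text
jar [ 0.4531 -0.2983  0.11  ] [ 0.4561 -0.2972  0.11  ] (array([ 0.4533, -0.2982,  0.1063]), np.float64(0.0017218044967011654))
BL [0.7947 0.217  0.345 ] [0.7959 0.2178 0.345 ] (array([0.7953, 0.2179, 0.3439]), np.float64(0.0011197831045634925))
BR [ 0.7399 -0.1149  0.345 ] [ 0.7422 -0.1188  0.345 ] (array([ 0.7406, -0.1166,  0.3412]), np.float64(0.003162132857845786))
FR [ 0.5839 -0.0886  0.345 ] [ 0.5841 -0.0898  0.345 ] (array([ 0.5838, -0.0891,  0.3445]), np.float64(0.001042202071858959))
FL [0.6291 0.2455 0.345 ] [0.6352 0.243  0.345 ] (array([0.6304, 0.248 , 0.3377]), np.float64(0.00021132258304680938))
hinge [0.6089 0.2489 0.341 ]
edge [0.2892 0.3543 0.341 ]
edge side [0.2933 0.3446 0.341 ]
stepback side [array([0.638 , 0.0484, 0.082 ]), array([0.6616, 0.1464, 0.082 ])] z0.070 [array([0.6322, 0.052 , 0.07  ]), array([0.656 , 0.1512, 0.07  ])]
step front top [array([0.6411, 0.1458, 0.082 ]), array([0.62  , 0.0585, 0.082 ])]
mill [ 0.6251 -0.2501  0.15  ] mug [ 0.5857 -0.3612  0.09  ] tin [ 0.7097 -0.0601  0.062 ]
```

The measurements are consistent: the jar agrees in both views, the cupboard corners are within a few mm, and the door comes out 337 mm long at about 1.73 rad. I'll grasp with the tool leaning 33°, with the camera on the robot's side.

```bash
cat >> h.py <<'E'
def rot(az,L):
    d=np.array([np.cos(az),np.sin(az),0]);Z=np.array([0,0,1])
    z=np.sin(L)*d-np.cos(L)*Z; x=-np.cos(L)*d-np.sin(L)*Z
    return R.from_matrix(np.c_[x,np.cross(z,x),z])
def to(grasp,az,L,back=0):
    """print turn (rad) and shift (cm) to put the grasp point at grasp, backed off"""
    o=manip.get_obs();Rt=rot(az,L);z=Rt.as_matrix()[:,2];p=np.array(grasp)+z*(.019-back)
    print("t",round(o['t'],2),"turn",(Rt*q(o['tool_rot']).inv()).as_rotvec().round(3),"shift",((p-o['tcp_pos'])*100).round(2),"F",o['force'].round(1),"w",round(o['gripper_width'],3),'q',o['joint_pos'].round(2))
E
python3 - <<'E'
from h import *
to((.454,-.298,.077),np.radians(-33),np.radians(33),.11)
E
```

```text
t 0.1 turn [-0.709  0.091  2.176] shift [24.99 22.78 -7.28] F [-0.1  0.8 -0.1] w 1.0 q [-1.4   0.34  1.52 -0.    1.28 -0.15]
```

Emit:
arm_command([
  [[-0.177, 0.023, 0.544], [6, 6, 0], 1],
  [[-0.177, 0.023, 0.544], [6, 6, 0], 1],
  [[-0.177, 0.023, 0.544], [6, 6, 0], 1],
  [[-0.177, 0.023, 0.544], [6, 6, 0], 1],
  [[-0.177, 0.023, 0.544], [6, 6, 0], 1],
])

```text
t: 0.52
tcp_pos: [0.2233, -0.4379, 0.2266]
tool_rot: [0.085, 0.904, 0.419, -0.025]
force: [-0.5, -0.4, -0.8]
gripper_width: 0.997
grip_force: 0.0
```

Emit:
arm_command([
  [[-0.177, 0.023, 0.544], [6, 6, 0], 1],
  [[-0.177, 0.023, 0.544], [6, 6, 0], 1],
  [[-0.177, 0.023, 0.544], [6, 6, 0], 1],
  [[-0.177, 0.023, 0.544], [6, 6, 0], 1],
  [[-0.177, 0.023, 0.544], [6, 6, 0], 1],
])

```text
t: 0.93
tcp_pos: [0.2831, -0.3777, 0.2264]
tool_rot: [0.162, 0.747, 0.643, -0.048]
force: [0.2, -0.3, 0.0]
gripper_width: 0.999
grip_force: 0.0
```

Emit:
arm_command([
  [[-0.177, 0.023, 0.544], [6, 6, 0], 1],
  [[-0.177, 0.023, 0.544], [6, 6, 0], 1],
  [[-0.177, 0.023, 0.544], [6, 6, 0], 1],
  [[-0.177, 0.023, 0.544], [6, 6, 0], 1],
  [[-0.177, 0.023, 0.544], [6, 6, 0], 1],
])

```text
t: 1.35
tcp_pos: [0.3431, -0.3176, 0.2263]
tool_rot: [0.227, 0.529, 0.815, -0.067]
force: [-1.3, -0.3, -0.1]
gripper_width: 1.0
grip_force: 0.0
```

```bash
python3 -c "
from h import *
to((.454,-.298,.077),np.radians(-33),np.radians(33),.11)"
```

```text
t 1.35 turn [-0.176  0.022  0.535] shift [ 6.93  4.66 -7.3 ] F [-1.3 -0.3 -0.1] w 1.0 q [-0.93  0.    2.06  0.06  0.6  -1.39]
```

Tracking is exact. I'll do the last turn, then look with the wrist camera.

Emit:
arm_command([
  [[-0.176, 0.022, 0.535], [6.9, 4.7, -7.3], 1],
  [[-0.176, 0.022, 0.535], [6.9, 4.7, -7.3], 1],
  [[-0.176, 0.022, 0.535], [6.9, 4.7, -7.3], 1],
  [[-0.176, 0.022, 0.535], [6.9, 4.7, -7.3], 1],
  [[-0.176, 0.022, 0.535], [6.9, 4.7, -7.3], 1],
])

```text
t: 1.77
tcp_pos: [0.4108, -0.271, 0.1561]
tool_rot: [0.263, 0.306, 0.912, -0.074]
force: [0.8, 0.6, -0.2]
gripper_width: 0.997
grip_force: 0.0
```

```bash
python3 -c "
from h import *
c=cam('wrist');im=manip.snapshot('wrist');cv2.imwrite('pics/w1.png',im[:,:,::-1])
print('jar predicted px top/bottom',proj(c,(.454,-.298,.11)),proj(c,(.454,-.298,0)))
to((.454,-.298,.077),np.radians(-33),np.radians(33))"
```

```text
jar predicted px top/bottom [314.47451553 240.78298148] [311.10161945 138.67499736]
t 1.82 turn [-0.03  -0.005  0.057] shift [ 5.2  -3.18 -9.56] F [-0.3 -1.   0. ] w 1.002 q [-0.81  0.15  2.19  0.42  0.28 -2.12]
```

View pics/w1.png

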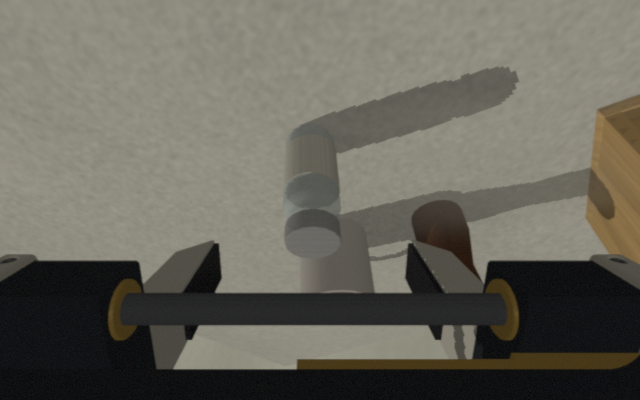

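The wrist view shows the lid centre at (313,242), predicted at (314,241), with the jar centred between the fingers. Joint 5 is at its lower limit, so I'll ease the lean to 31° for the approach.

```bash
python3 -c "
from h import *
to((.454,-.298,.077),np.radians(-33),np.radians(31),.06)
to((.454,-.298,.077),np.radians(-33),np.radians(31))"
```

```text
t 1.82 turn [-0.01   0.024  0.057] shift [ 2.56 -1.47 -4.46] F [-0.3 -1.   0. ] w 1.002 q [-0.81  0.15  2.19  0.42  0.28 -2.12]
t 1.82 turn [-0.01   0.024  0.057] shift [ 5.15 -3.15 -9.6 ] F [-0.3 -1.   0. ] w 1.002 q [-0.81  0.15  2.19  0.42  0.28 -2.12]
```

Emit:
arm_command([
  [[-0.01, 0.024, 0.057], [1.0, -0.6, -1.8], 1],
  [[-0.01, 0.024, 0.057], [2.6, -1.5, -4.5], 1],
  [[-0.01, 0.024, 0.057], [2.6, -1.5, -4.5], 1],
])

```text
t: 2.07
tcp_pos: [0.438, -0.2953, 0.1271]
tool_rot: [0.248, 0.28, 0.925, -0.067]
force: [-1.2, 0.2, 1.1]
gripper_width: 1.0
grip_force: 0.0
```

```bash
python3 -c "
from h import *
to((.454,-.298,.077),np.radians(-33),np.radians(31))"
```

```text
t 2.07 turn [-0.025 -0.009  0.008] shift [ 2.42 -0.8  -6.64] F [-1.2  0.2  1.1] w 1.0 q [-0.82  0.27  2.11  0.48  0.28 -2.23]
```

Emit:
arm_command([
  [[-0.025, -0.009, 0.008], [0.6, -0.2, -2], 1],
  [[-0.025, -0.009, 0.008], [1.2, -0.4, -4.5], 1],
  [[-0.025, -0.009, 0.008], [1.2, -0.4, -4.5], 1],
])

```text
t: 2.32
tcp_pos: [0.4491, -0.309, 0.1081]
tool_rot: [0.243, 0.271, 0.929, -0.059]
force: [-0.6, -0.3, 0.2]
gripper_width: 1.0
grip_force: 0.0
```

```bash
python3 -c "
from h import *
to((.454,-.298,.077),np.radians(-33),np.radians(31))"
```

```text
t 2.32 turn [-0.039 -0.017 -0.014] shift [ 1.31  0.57 -4.74] F [-0.6 -0.3  0.2] w 1.0 q [-0.83  0.34  2.08  0.56  0.28 -2.34]
```

The lean in the arm's own plane runs into joint 5's range. I'll fit a simple kinematic model to the recorded poses, so that I can pick a feasible lean azimuth.

```bash
cat > kin.py <<'E'
from h import *
from scipy.optimize import least_squares
LO=[-2.53,-.77,.04,-1,.28,-3.11];HI=[2.53,2.02,2.7,4.14,2.66,3.11]
def fk(j,p,s=(1,1)):
    d1,a1,a2,a3,d4,dt=p;Rz=lambda a:R.from_euler('z',a);Ry=lambda a:R.from_euler('y',a)
    A=Rz(j[0]);B=A*Ry(j[1]);C=B*Ry(j[2]);D=C*Rz(s[0]*j[3]);E=D*Ry(j[4]);F=E*Rz(s[1]*j[5])
    return np.array([0,0,d1])+A.apply([a1,0,0])+B.apply([0,0,a2])+C.apply([a3,0,d4])+E.apply([0,0,dt]),F
data=[([-1.402,.342,1.524,0,1.275,-.146],[.1625,-.4988,.2265],[0,.9876,.1568,0]),
([-.93,0,2.06,.06,.6,-1.39],[.3431,-.3176,.2263],[.227,.529,.815,-.067]),
([-.81,.15,2.19,.42,.28,-2.12],[.4108,-.271,.1561],[.263,.306,.912,-.074]),
([-.82,.27,2.11,.48,.28,-2.23],[.438,-.2953,.1271],[.248,.28,.925,-.067]),
([-.83,.34,2.08,.56,.28,-2.34],[.4491,-.309,.1081],[.243,.271,.929,-.059])]
def fit():
    best=None
    for s in((1,1),(1,-1),(-1,1),(-1,-1)):
        f=lambda p:np.concatenate([fk(j,p,s)[0]-x for j,x,_ in data]+[.02*(p[[1,3]])])
        r=least_squares(f,[.3,0,.35,0,.35,.25])
        if best is None or r.cost<best[0]: best=(r.cost,r.x,s)
    _,p,s=best
    off=[(fk(j,p,s)[1].inv()*q(np.array(w))) for j,x,w in data]
    return p,s,off
P,S,OFF=fit();O=OFF[0]
def ik(pos,Rt,j0):
    def f(j):
        x,Q=fk(j,P,S);return np.r_[x-pos,.3*(Rt.inv()*(Q*O)).as_rotvec()]
    r=least_squares(f,np.clip(j0,np.array(LO)+.01,np.array(HI)-.01),bounds=(LO,HI));return r.x,np.sqrt(2*r.cost)
if __name__=="__main__":
    np.set_printoptions(precision=3,suppress=True)
    print(P,S,[np.linalg.norm(fk(j,P,S)[0]-x).round(4) for j,x,_ in data]);print([o.as_rotvec().round(3) for o in OFF])
    j0=manip.get_obs()['joint_pos'];J=np.array([.454,-.298,.077]);T=np.array([.648,.098,.158])
    for flip in(0,1):
      for L in(30,33):
        for nm,G,azs in(("grasp",J,(-90,-75,-60,-45,-20,0,20)),("up",J+[0,0,.12],(-75,-60,0)),("place",T,(-9,))):
          for az in azs:
            Rt=rot(np.radians(az),np.radians(L))
            if flip: Rt=Rt*R.from_euler('z',np.pi)
            pos=G+Rt.as_matrix()[:,2]*.019
            b=min((ik(pos,Rt,np.r_[np.arctan2(pos[1],pos[0]),.5,1.5,q4,.8,q6]) for q4 in(-.7,.7,2.5) for q6 in(-2,0,2)),key=lambda r:r[1])
            print(flip,L,nm,az,b[0],"err",b[1].round(4))
E
python3 kin.py
```

```text
[ 0.698 -0.382  0.947  0.346  0.709  0.847] (1, 1) [np.float64(0.0796), np.float64(0.0651), np.float64(0.0265), np.float64(0.0124), np.float64(0.0214)]
[array([0.   , 0.001, 1.571]), array([-0.   ,  0.007,  1.57 ]), array([0.   , 0.003, 1.583]), array([-0.007,  0.003,  1.568]), array([ 0.003, -0.002,  1.572])]
0 30 grasp -90 [ 0.251  0.557  1.671 -0.567  1.125  0.555] err 0.0
0 30 grasp -75 [ 0.287  0.5    1.812 -0.658  0.957  0.447] err 0.0
0 30 grasp -60 [ 0.241  0.449  1.949 -0.782  0.749  0.305] err 0.0
0 30 grasp -45 [-0.034  0.41   2.066 -0.944  0.435  0.007] err 0.0
0 30 grasp -20 [-1.18   0.413  2.055  0.929  0.48   3.082] err 0.0
0 30 grasp 0 [-1.439  0.471  1.889  0.721  0.849  2.767] err 0.0
0 30 grasp 20 [-1.425  0.544  1.702  0.585  1.09   2.611] err 0.0
0 30 up -75 [ 0.287  0.354  1.78  -0.595  1.101  0.326] err 0.0
0 30 up -60 [ 0.241  0.278  1.913 -0.656  0.906  0.12 ] err 0.0
0 30 up 0 [-1.439  0.312  1.855  0.63   1.     2.919] err 0.0
0 30 place -9 [ 0.597  0.353  1.884 -0.645  0.605 -0.334] err 0.0
0 33 grasp -90 [ 0.326  0.588  1.66  -0.595  1.17   0.641] err 0.0
[... 1406 characters left out ...]
  0.588  1.659 -0.594  1.172 -2.502] err 0.0
1 33 grasp -75 [ 0.388  0.531  1.811 -0.694  1.006 -2.573] err 0.0
1 33 grasp -60 [ 0.386  0.48   1.962 -0.84   0.81  -2.649] err 0.0
1 33 grasp -45 [ 0.122  0.425  2.067 -1.     0.526 -2.945] err 0.01
1 33 grasp -20 [-1.363  0.446  2.089  1.09   0.548 -0.383] err 0.0
1 33 grasp 0 [-1.561  0.501  1.897  0.768  0.9   -0.529] err 0.0
1 33 grasp 20 [-1.505  0.574  1.695  0.615  1.134 -0.624] err 0.0
1 33 up -75 [ 0.388  0.383  1.783 -0.635  1.145 -2.696] err 0.0
1 33 up -60 [ 0.386  0.304  1.93  -0.72   0.959 -2.838] err 0.0
1 33 up 0 [-1.561  0.338  1.868  0.681  1.045 -0.374] err 0.0
1 33 place -9 [ 0.696  0.369  1.922 -0.806  0.605  3.044] err 0.0
```

The rotations fit exactly, but the arm has a sideways offset (about 76 mm). I'll add that and refit.

```bash
python3 - <<'E'
s=open('kin.py').read()
s=s.replace("d1,a1,a2,a3,d4,dt=p","d1,a1,a2,a3,d4,dt,b,w=p").replace("A.apply([a1,0,0])","A.apply([a1,b,0])").replace("E.apply([0,0,dt])","D.apply([0,w,0])+E.apply([0,0,dt])")
s=s.replace(".02*(p[[1,3]])",".005*(p-[.2,0,.4,0,.4,.3,.04,.04])").replace("[.3,0,.35,0,.35,.25]","[.2,0,.4,0,.4,.3,.04,.04]")
s=s.replace("(-90,-75,-60,-45,-20,0,20)","(-70,-55,-33,-10,0)").replace("(-75,-60,0)","(-55,-9)").replace("flip in(0,1)","flip in(0,)").replace("L in(30,33)","L in(30,)")
open('kin.py','w').write(s)
E
python3 kin.py
```

```text
[ 0.199  0.024  0.495  0.036  0.354  0.302  0.09  -0.014] (1, 1) [np.float64(0.0009), np.float64(0.0019), np.float64(0.0012), np.float64(0.0037), np.float64(0.0024)]
[array([0.   , 0.001, 1.571]), array([-0.   ,  0.007,  1.57 ]), array([0.   , 0.003, 1.583]), array([-0.007,  0.003,  1.568]), array([ 0.003, -0.002,  1.572])]
0 30 grasp -70 [-0.583  0.491  2.05  -1.     0.348 -0.02 ] err 0.0093
0 30 grasp -55 [-0.608  0.469  2.058 -0.896  0.28  -0.374] err 0.0248
0 30 grasp -33 [-0.827  0.434  2.047  0.667  0.28  -2.448] err 0.0284
0 30 grasp -10 [-0.918  0.467  2.071  1.062  0.398  3.014] err 0.0
0 30 grasp 0 [-0.954  0.485  2.031  0.98   0.514  2.913] err 0.0
0 30 up -55 [-0.642  0.242  1.973 -0.365  0.451 -0.962] err 0.0
0 30 up -9 [-0.91   0.244  1.93   0.595  0.658 -2.745] err 0.0
0 30 place -9 [ 0.084  0.474  1.732 -0.283  0.439 -1.103] err 0.0
```

Run:
```python
from kin import *
np.set_printoptions(precision=2,suppress=True)
for h in(.077,.085):
  for L in(26,28,30):
    for az in(-26,-20,-16,-12):
      Rt=rot(np.radians(az),np.radians(L));pos=np.array([.454,-.298,h])+Rt.as_matrix()[:,2]*.019
      j,e=ik(pos,Rt,[-.85,.45,2.05,.8,.35,-2.9]);print(h,L,az,j,round(e,4))
for L in(26,28,30,33):
    Rt=rot(np.radians(-9),np.radians(L));pos=np.array([.64,.099,.158])+Rt.as_matrix()[:,2]*.019
    print("place",L,*ik(pos,Rt,[.08,.45,1.7,-.3,.45,-1.1]))
    Rf=Rt*R.from_euler('z',np.pi);print(" flip",*ik(pos,Rf,[.08,.45,1.7,-.3,.45,2]))
```

```text
0.077 26 -26 [-0.81  0.45  2.05  0.63  0.28 -2.51] 0.005
0.077 26 -20 [-0.84  0.46  2.05  0.75  0.31 -2.74] 0.0
0.077 26 -16 [-0.86  0.46  2.04  0.78  0.35 -2.85] 0.0
0.077 26 -12 [-0.87  0.46  2.03  0.79  0.39 -2.94] 0.0
0.077 28 -26 [-0.84  0.45  2.06  0.79  0.28 -2.68] 0.0103
0.077 28 -20 [-0.85  0.45  2.07  0.92  0.29 -2.93] 0.0
0.077 28 -16 [-0.87  0.46  2.07  0.93  0.33 -3.01] 0.0
0.077 28 -12 [-0.89  0.46  2.05  0.93  0.38 -3.09] 0.0
0.077 30 -26 [-0.87  0.45  2.09  1.02  0.28 -2.94] 0.0141
0.077 30 -20 [-0.87  0.45  2.09  1.1   0.28 -3.11] 0.0011
0.077 30 -16 [-0.88  0.46  2.08  1.03  0.33 -3.11] 0.0041
0.077 30 -12 [-0.89  0.46  2.06  0.96  0.38 -3.11] 0.0076
0.085 26 -26 [-0.81  0.43  2.05  0.6   0.28 -2.48] 0.0018
0.085 26 -20 [-0.84  0.44  2.04  0.7   0.33 -2.69] 0.0
0.085 26 -16 [-0.86  0.44  2.04  0.74  0.37 -2.8 ] 0.0
0.085 26 -12 [-0.87  0.45  2.02  0.76  0.41 -2.9 ] 0.0
0.085 28 -26 [-0.83  0.43  2.06  0.74  0.28 -2.63] 0.0074
0.085 28 -20 [-0.85  0.44  2.07  0.86  0.3  -2.86] 0.0
0.085 28 -16 [-0.87  0.44  2.06  0.88  0.35 -2.96] 0.0
0.085 28 -12 [-0.89  0.45  2.05  0.89  0.39 -3.04] 0.0
0.085 30 -26 [-0.86  0.43  2.08  0.94  0.28 -2.85] 0.0117
0.085 30 -20 [-0.87  0.44  2.09  1.05  0.29 -3.06] 0.0
0.085 30 -16 [-0.89  0.44  2.08  1.02  0.34 -3.11] 0.001
0.085 30 -12 [-0.9   0.44  2.06  0.96  0.39 -3.11] 0.0045
place 26 [ 0.08  0.48  1.69 -0.2   0.54 -1.18] 6.688978345377769e-15
 flip [ 0.08  0.48  1.69 -0.2   0.54  1.96] 1.556192507623496e-13
place 28 [ 0.08  0.47  1.72 -0.24  0.48 -1.14] 3.07641833564116e-09
 flip [ 0.08  0.47  1.72 -0.24  0.49  2.  ] 8.436963712712412e-10
place 30 [ 0.09  0.46  1.75 -0.29  0.43 -1.09] 1.7035918667317993e-11
 flip [ 0.09  0.46  1.75 -0.3   0.43  2.05] 6.782665375746299e-11
place 33 [ 0.09  0.46  1.8  -0.4   0.35 -0.98] 8.024938027117492e-14
 flip [ 0.09  0.46  1.8  -0.41  0.35  2.17] 2.4122457128992183e-12
```

Leaning 28° at azimuth −16° is feasible everywhere with the camera still on the near side.

```bash
python3 -c "
from h import *
to((.454,-.298,.079),np.radians(-16),np.radians(28),.07)"
```

```text
t 2.32 turn [-0.014  0.025  0.283] shift [-1.81  1.76  1.6 ] F [-0.6 -0.3  0.2] w 1.0 q [-0.83  0.34  2.08  0.56  0.28 -2.34]
```

Emit:
arm_command([
  [[0, 0, 0], [-1, 1, 2.5], 1],
  [[-0.014, 0.025, 0.283], [-1.8, 1.8, 2.5], 1],
  [[-0.014, 0.025, 0.283], [-1.8, 1.8, 1.6], 1],
  [[-0.014, 0.025, 0.283], [-1.8, 1.8, 1.6], 1],
  [[-0.014, 0.025, 0.283], [-1.8, 1.8, 1.6], 1],
])

```text
t: 2.73
tcp_pos: [0.4303, -0.2905, 0.1257]
tool_rot: [0.24, 0.133, 0.961, -0.034]
force: [0.2, 0.0, 0.7]
gripper_width: 0.997
grip_force: 0.0
```

```bash
python3 -c "
from h import *
to((.454,-.298,.079),np.radians(-16),np.radians(28),.07)
to((.454,-.298,.079),np.radians(-16),np.radians(28))"
```

```text
t 2.73 turn [ 0.002  0.001 -0.004] shift [ 0.07 -0.09 -0.17] F [0.2 0.  0.7] w 0.997 q [-0.92  0.28  2.09  0.68  0.47 -2.78]
t 2.73 turn [ 0.002  0.001 -0.004] shift [ 3.23 -1.   -6.35] F [0.2 0.  0.7] w 0.997 q [-0.92  0.28  2.09  0.68  0.47 -2.78]
```

Emit:
arm_command([
  [[0, 0, 0], [1.0, -0.3, -2], 1],
  [[0, 0, 0], [2.1, -0.7, -4.2], 1],
  [[0, 0, 0], [3.2, -1.0, -6.3], 1],
  [[0, 0, 0], [3.2, -1.0, -6.3], 1],
])

```text
t: 3.07
tcp_pos: [0.4626, -0.299, 0.0594]
tool_rot: [0.238, 0.137, 0.961, -0.032]
force: [-0.5, 0.6, -0.2]
gripper_width: 0.998
grip_force: 0.0
```

```bash
python3 -c "
from h import *
to((.454,-.298,.079),np.radians(-16),np.radians(28))
T=cam('top');im=manip.snapshot('top')
cv2.imwrite('pics/t2.png',cv2.resize(im[190:290,350:480,::-1],None,fx=5,fy=5))
print(proj(T,(.454,-.298,.11)))"
```

```text
t 3.07 turn [-0.004 -0.002  0.002] shift [-0.01 -0.14  0.28] F [-0.5  0.6 -0.2] w 0.998 q [-0.87  0.46  2.07  0.93  0.33 -3.  ]
[414.40258984 240.3837108 ]
```

Emit:
arm_command([
  [[0, 0, 0], [0, -0.1, 0.2], 0.2],
  [[0, 0, 0], [0, -0.1, 0.2], 0.2],
  [[0, 0, 0], [0, -0.1, 0.2], 0.2],
  [[0, 0, 0], [0, -0.1, 0.2], 0.2],
  [[0, 0, 0], [0, -0.1, 0.2], 0.2],
])

```text
t: 3.53
tcp_pos: [0.463, -0.3015, 0.0653]
tool_rot: [0.241, 0.134, 0.961, -0.034]
force: [-0.0, -0.4, 1.2]
gripper_width: 0.682
grip_force: 0.0
```

Emit:
arm_command([
  [[0, 0, 0], [0, 0, 0], 0.2],
  [[0, 0, 0], [0, 0, 0], 0.2],
  [[0, 0, 0], [0, 0, 0], 0.2],
  [[0, 0, 0], [0, 0, 0], 0.2],
])

```text
t: 3.87
tcp_pos: [0.4631, -0.3013, 0.0644]
tool_rot: [0.24, 0.134, 0.961, -0.034]
force: [0.0, -0.4, 1.7]
gripper_width: 0.471
grip_force: 29.8
```

Run:
```python
from kin import *
np.set_printoptions(precision=2,suppress=True)
j=manip.get_obs()['joint_pos']
for n,g,az in(("lift",(.454,-.298,.22),-16),("mid",(.50,-.1,.22),-12),("wp",(.52,.118,.21),-9),("wp2",(.55,.113,.21),-9),("place",(.643,.099,.163),-9)):
    Rt=rot(np.radians(az),np.radians(28));j,e=ik(np.array(g)+Rt.as_matrix()[:,2]*.019,Rt,j);print(n,j,round(e,4))
    to(g,np.radians(az),np.radians(28))
```

```text
lift [-0.86  0.21  1.89  0.43  0.67 -2.44] 0.0
t 3.87 turn [ 0.  0. -0.] shift [-0.05  0.09 13.88] F [ 0.  -0.4  1.7] w 0.471 q [-0.87  0.45  2.07  0.91  0.34 -2.99]
mid [-0.4   0.13  2.    0.17  0.54 -1.89] 0.0
t 3.87 turn [0.   0.   0.07] shift [ 4.57 19.95 13.88] F [ 0.  -0.4  1.7] w 0.471 q [-0.87  0.45  2.07  0.91  0.34 -2.99]
wp [ 0.16  0.21  1.95 -0.29  0.53 -1.04] 0.0
t 3.87 turn [0.   0.   0.12] shift [ 6.58 41.79 12.88] F [ 0.  -0.4  1.7] w 0.471 q [-0.87  0.45  2.07  0.91  0.34 -2.99]
wp2 [ 0.13  0.26  1.88 -0.26  0.55 -1.09] 0.0
t 3.87 turn [0.   0.   0.12] shift [ 9.58 41.29 12.88] F [ 0.  -0.4  1.7] w 0.471 q [-0.87  0.45  2.07  0.91  0.34 -2.99]
place [ 0.08  0.47  1.71 -0.23  0.5  -1.15] 0.0
t 3.87 turn [0.   0.   0.12] shift [18.88 39.89  8.18] F [ 0.  -0.4  1.7] w 0.471 q [-0.87  0.45  2.07  0.91  0.34 -2.99]
```

Emit:
arm_command([
  [[0, 0, 0], [0, 0, 1.5], 0.2],
  [[0, 0, 0], [0, 0, 4], 0.2],
  [[0, 0, 0], [0, 0, 7.5], 0.2],
  [[0, 0, 0], [0, 0.5, 11], 0.2],
  [[0, 0, 0], [0, 1, 14], 0.2],
])

```text
t: 4.28
tcp_pos: [0.4625, -0.2912, 0.2059]
tool_rot: [0.24, 0.134, 0.961, -0.034]
force: [1.0, -1.3, -2.1]
gripper_width: 0.472
grip_force: 29.8
```

Emit:
arm_command([
  [[0, 0, 0.01], [1, 3, 0], 0.2],
  [[0, 0, 0.02], [2, 6.5, 0], 0.2],
  [[0, 0, 0.04], [3, 10, 0], 0.2],
  [[0, 0, 0.05], [4, 13.5, 0], 0.2],
  [[0, 0, 0.07], [4.5, 17, 0], 0.2],
])

```text
t: 4.7
tcp_pos: [0.5082, -0.1195, 0.2041]
tool_rot: [0.241, 0.1, 0.965, -0.025]
force: [0.2, -0.1, -2.4]
gripper_width: 0.469
grip_force: 29.8
```

Emit:
arm_command([
  [[0, 0, 0.01], [0.5, 3.5, 0], 0.2],
  [[0, 0, 0.02], [1, 7, 0], 0.2],
  [[0, 0, 0.03], [1.5, 10.5, -0.5], 0.2],
  [[0, 0, 0.04], [2, 14, -1], 0.2],
  [[0, 0, 0.05], [2, 17, -1], 0.2],
])

```text
t: 5.12
tcp_pos: [0.5275, 0.051, 0.1931]
tool_rot: [0.241, 0.076, 0.967, -0.019]
force: [0.8, -0.8, -2.1]
gripper_width: 0.474
grip_force: 29.8
```

Emit:
arm_command([
  [[0, 0, 0], [0, 3, 0], 0.2],
  [[0, 0, 0], [0, 6, 0], 0.2],
  [[0, 0, 0], [0, 6.6, 0], 0.2],
  [[0, 0, 0], [0, 6.6, 0], 0.2],
])

```text
t: 5.45
tcp_pos: [0.5274, 0.1168, 0.1937]
tool_rot: [0.241, 0.074, 0.967, -0.019]
force: [0.3, -0.7, -1.3]
gripper_width: 0.469
grip_force: 29.8
```

Run:
```python
from h import *
to((.643,.099,.163),np.radians(-9),np.radians(28))
c=cam('wrist');im=manip.snapshot('wrist');cv2.imwrite('pics/w2.png',im[::-1,::-1,::-1])
C=np.array([.688,.0645]);X=np.array([.988,-.156]);Y=np.array([.156,.988])
for n,x,y,z in(("FLb",-.085,.17,0),("FRb",-.085,-.17,0),("stepFLt",-.073,.072,.082),("stepFRt",-.073,-.018,.082),("stepBLt",-.017,.072,.082)):
    print(n,np.array([639,399])-proj(c,np.r_[C+x*X+y*Y,z]))
```

```text
t 5.45 turn [ 0.001  0.    -0.004] shift [12.44 -1.92 -4.75] F [ 0.3 -0.7 -1.3] w 0.469 q [ 0.16  0.2   1.94 -0.28  0.55 -1.05]
FLb [190.50646622 247.5034429 ]
FRb [516.50581493 248.61785563]
stepFLt [278.12667914 181.57433192]
stepFRt [377.66096871 181.88472086]
stepBLt [283.59815642 144.74840063]
```

View pics/w2.png

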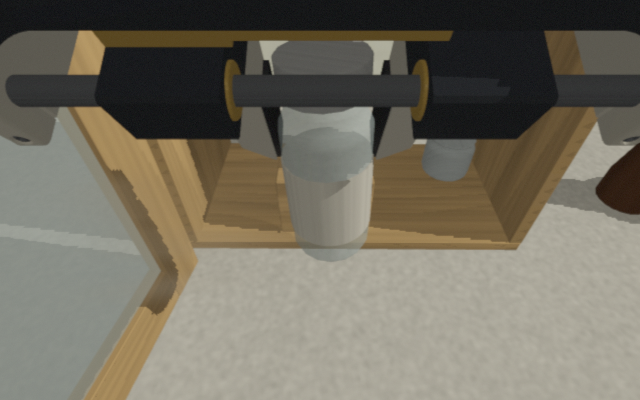

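The wrist view (turned upright) shows the cupboard's front sill corners at (195,247) and (517,248), predicted at (190,247) and (517,249). The left edge of the step is at x≈278, as predicted. The jar hangs upright in the grip, so I'll lower it to just above step height and go in.

Emit:
arm_command([
  [[0, 0, 0], [0, 0, -2], 0.2],
  [[0, 0, 0], [0, 0, -3.9], 0.2],
  [[0, 0, 0], [2, -0.3, -3.9], 0.2],
  [[0, 0, 0], [4, -0.6, -3.9], 0.2],
  [[0, 0, 0], [6, -0.9, -3.9], 0.2],
])

```text
t: 5.92
tcp_pos: [0.5883, 0.1039, 0.1546]
tool_rot: [0.241, 0.077, 0.967, -0.02]
force: [1.0, 0.4, -0.6]
gripper_width: 0.473
grip_force: 29.8
```

Emit:
arm_command([
  [[0, 0, 0], [2, -0.3, 0], 0.2],
  [[0, 0, 0], [4, -0.6, 0], 0.2],
  [[0, 0, 0], [5.5, -0.9, 0], 0.2],
  [[0, 0, 0], [6.4, -1, 0], 0.2],
  [[0, 0, 0], [6.4, -1, 0], 0.2],
])

```text
t: 6.33
tcp_pos: [0.6532, 0.0938, 0.155]
tool_rot: [0.242, 0.077, 0.967, -0.02]
force: [0.3, -0.3, -0.7]
gripper_width: 0.475
grip_force: 29.8
```

Run:
```python
from h import *
to((.643,.099,.163),np.radians(-9),np.radians(28))
im=manip.snapshot('side')[55:295,190:510,::-1];cv2.imwrite('pics/s3.png',cv2.resize(im,None,fx=2.5,fy=2.5,interpolation=cv2.INTER_CUBIC))
```

```text
t 6.33 turn [0.001 0.002 0.002] shift [-0.14  0.38 -0.88] F [ 0.3 -0.3 -0.7] w 0.475 q [ 0.08  0.45  1.69 -0.22  0.53 -1.16]
```

View pics/s3.png

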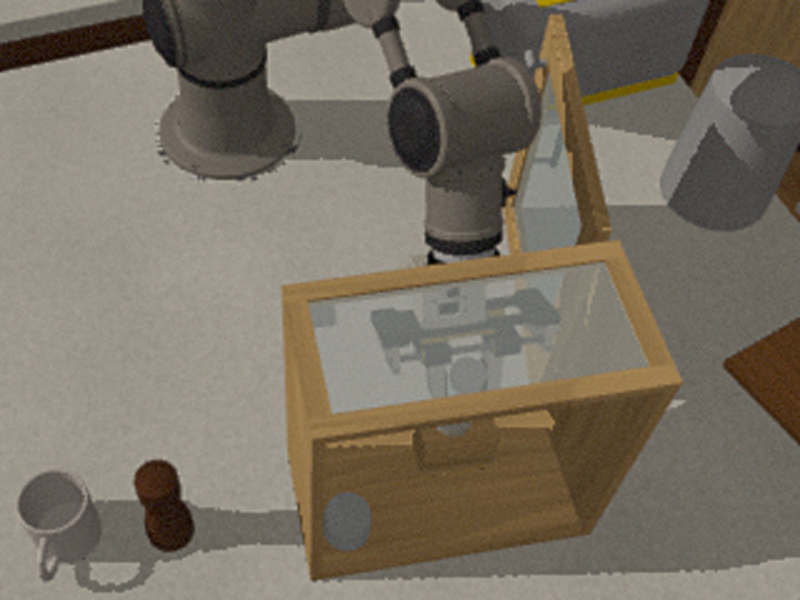

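The side view shows the jar (lid at (468,373), base at (453,430)) centred over the step (415–497), and the tin and roof are clear. I'll lower it slowly.

Emit:
arm_command([
  [[0, 0, 0], [0, 0.2, -0.2], 0.2],
  [[0, 0, 0], [0, 0.3, -0.4], 0.2],
  [[0, 0, 0], [0, 0.3, -0.6], 0.2],
  [[0, 0, 0], [0, 0.3, -0.7], 0.2],
  [[0, 0, 0], [0, 0.3, -0.7], 0.2],
])

```text
t: 6.8
tcp_pos: [0.6514, 0.0991, 0.1479]
tool_rot: [0.242, 0.076, 0.967, -0.019]
force: [-0.1, -0.1, -1.1]
gripper_width: 0.47
grip_force: 29.8
```

Emit:
arm_command([
  [[0, 0, 0], [0, 0, -0.1], 0.2],
  [[0, 0, 0], [0, 0, -0.1], 0.2],
])

```text
t: 6.97
tcp_pos: [0.6519, 0.099, 0.1472]
tool_rot: [0.242, 0.076, 0.967, -0.019]
force: [0.8, -0.2, -0.6]
gripper_width: 0.474
grip_force: 29.8
```

Not yet touching (bottom ≈ 0.083). I'll continue in 1 mm steps.

Emit:
arm_command([
  [[0, 0, 0], [0, 0, -0.1], 0.2],
  [[0, 0, 0], [0, 0, -0.1], 0.2],
])

```text
t: 7.13
tcp_pos: [0.6522, 0.0988, 0.1465]
tool_rot: [0.242, 0.076, 0.967, -0.019]
force: [-0.4, 0.8, -0.3]
gripper_width: 0.471
grip_force: 29.8
```

Emit:
arm_command([
  [[0, 0, 0], [0, 0, -0.1], 0.2],
  [[0, 0, 0], [0, 0, -0.1], 0.2],
])

```text
t: 7.3
tcp_pos: [0.6528, 0.0988, 0.1464]
tool_rot: [0.243, 0.076, 0.967, -0.019]
force: [-0.2, -0.8, 5.5]
gripper_width: 0.472
grip_force: 29.9
```

Emit:
arm_command([
  [[0, 0, 0], [0, 0, -0.1], 0.2],
  [[0, 0, 0], [0, 0, -0.1], 0.2],
])

```text
t: 7.47
tcp_pos: [0.6534, 0.0987, 0.1464]
tool_rot: [0.244, 0.076, 0.967, -0.019]
force: [-1.9, -0.7, 8.4]
gripper_width: 0.472
grip_force: 29.9
```

Contact is made. I'll ease the load off and open.

Emit:
arm_command([
  [[0, 0, 0], [0, 0, 0.1], 0.2],
  [[0, 0, 0], [0, 0, 0.15], 0.6],
  [[0, 0, 0], [0, 0, 0.15], 0.9],
  [[0, 0, 0], [0, 0, 0.15], 0.9],
  [[0, 0, 0], [0, 0, 0.15], 0.9],
])

```text
t: 7.88
tcp_pos: [0.6517, 0.0988, 0.1453]
tool_rot: [0.241, 0.076, 0.967, -0.019]
force: [0.4, -0.5, -0.2]
gripper_width: 0.714
grip_force: 0.0
```

Emit:
arm_command([
  [[0, 0, 0], [0, 0, 0], 0.9],
  [[0, 0, 0], [0, 0, 0], 0.9],
  [[0, 0, 0], [0, 0, 0], 0.9],
  [[0, 0, 0], [0, 0, 0], 0.9],
  [[0, 0, 0], [0, 0, 0], 0.9],
])

```text
t: 8.3
tcp_pos: [0.652, 0.0988, 0.1458]
tool_rot: [0.242, 0.076, 0.967, -0.019]
force: [-0.3, -0.2, -0.1]
gripper_width: 0.9
grip_force: 0.0
```

Run:
```python
from h import *
to((.645,.098,.163),np.radians(-9),np.radians(28))
c=cam('wrist');im=manip.snapshot('wrist');cv2.imwrite('pics/w4.png',im[::-1,::-1,::-1])
for p in((.645,.098,.082),(.645,.098,.192)):print(np.array([639,399])-proj(c,p))
```

```text
t 8.3 turn [ 0.001  0.001 -0.   ] shift [ 0.18 -0.22  0.05] F [-0.3 -0.2 -0.1] w 0.9 q [ 0.09  0.46  1.7  -0.24  0.51 -1.14]
[332.20117234 233.73684938]
[335.91315048  51.9465124 ]
```

View pics/w4.png

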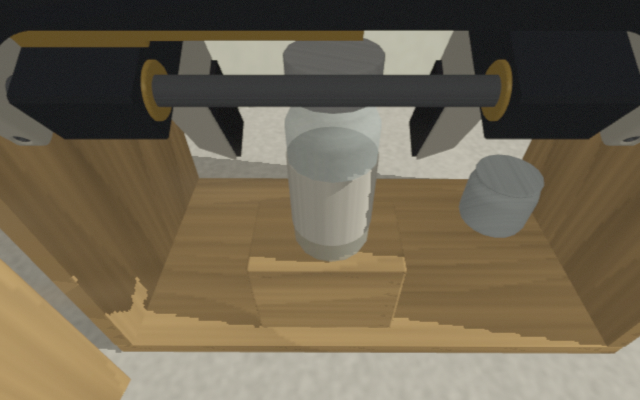

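The jar stands upright on the step, base front at (332,260) and the step's front edge near y≈270, x 248–406. I'll check it numerically and plan the retreat.

Run:
```python
from h import *
c=cam('wrist');f=lambda u,v:onz(c,(639-u,399-v),.082)
X=np.array([.988,-.156]);Y=np.array([.156,.988])
a,b,j,e=f(248,270),f(406,270),f(332,260),f(327,258)
print("L",a,"R",b,"width",np.linalg.norm(a-b),"jar x beyond front edge",(j-(a+b)/2)[:2]@X,(j-(a+b)/2)[:2]@Y,"strip",(e-(a+b)/2)[:2]@X)
to((.645,.098,.163),np.radians(-9),np.radians(28),.06)
```

```text
L [0.6266081  0.14856919 0.082     ] R [0.61295898 0.06193708 0.082     ] width 0.08770074553088027 jar x beyond front edge 0.006730235419136165 -0.0028500178073867493 strip 0.008114531760627387
t 8.35 turn [ 0.001  0.001 -0.   ] shift [-2.6   0.22  5.34] F [0.1 0.  0.5] w 0.897 q [ 0.09  0.46  1.7  -0.24  0.51 -1.14]
```

The jar centre is within a few mm of the step's middle. I'll back straight out.

Emit:
arm_command([
  [[0, 0, 0], [-1, 0.15, 0], 0.9],
  [[0, 0, 0], [-3, 0.45, 0], 0.9],
  [[0, 0, 0], [-6, 0.9, 0], 0.9],
  [[0, 0, 0], [-9, 1.4, 0], 0.9],
  [[0, 0, 0], [-12, 1.9, 0], 0.9],
])

```text
t: 8.77
tcp_pos: [0.5307, 0.1178, 0.1457]
tool_rot: [0.242, 0.076, 0.967, -0.019]
force: [-0.1, 0.3, -0.4]
gripper_width: 0.901
grip_force: 0.0
```

Emit:
arm_command([
  [[0, 0, 0], [-3, 0, 2], 0.5],
  [[0, 0, 0], [-6, 0, 5], 0],
  [[0, 0, 0], [-8, 0, 9], 0],
  [[0, 0, 0], [-8, 0, 13], 0],
  [[0, 0, 0], [-8, 0, 17], 0],
])

```text
t: 9.18
tcp_pos: [0.45, 0.1181, 0.3176]
tool_rot: [0.242, 0.075, 0.967, -0.019]
force: [2.4, 0.6, 0.4]
gripper_width: 0.589
grip_force: 0.0
```

Run:
```python
from kin import *
np.set_printoptions(precision=3,suppress=True)
o=manip.get_obs();print(o['tcp_pos'],o['joint_pos'],o['force'],o['gripper_width'])
H=np.array([.609,.249]);X=np.array([.988,-.156]);Y=np.array([.156,.988]);j=o['joint_pos']
im=manip.snapshot('top');cv2.imwrite('pics/t5.png',cv2.resize(im[85:325,130:450,::-1],None,fx=2.5,fy=2.5))
```

```text
[0.45  0.118 0.318] [ 0.206 -0.069  1.864 -0.215  0.896 -1.113] [2.414 0.599 0.351] 0.5891031229965067
```

View pics/t5.png

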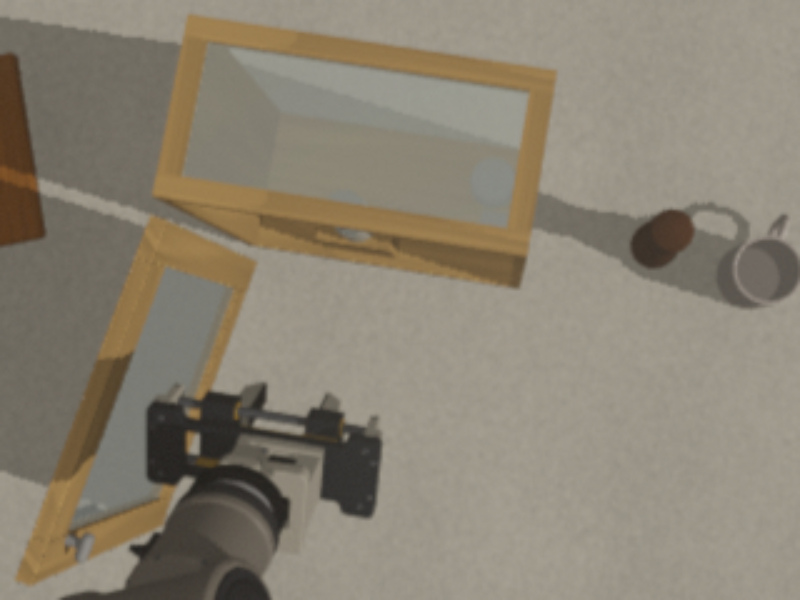

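The top view shows the jar's lower part at (350,235) over the step, and the door is unmoved (edge still at (18,582)). Next I'll plan the door sweep: vertical tool, closed fingers at z≈0.295 (the body stays above the roof), pushing the outer face from the left.

```bash
cat > door.py <<'E'
from kin import *
np.set_printoptions(precision=3,suppress=True)
H=np.array([.609,.249]);X=np.array([.988,-.156]);Y=np.array([.156,.988])
def pt(th,off,r=.26): 
    d=-Y*np.cos(th)-X*np.sin(th);n=Y*np.sin(th)-X*np.cos(th);return H+r*d+off*n
def tgt(p,z,L=0,az=-9):
    o=manip.get_obs();Rt=rot(np.radians(az),np.radians(L))
    print("turn",(Rt*q(o['tool_rot']).inv()).as_rotvec().round(3),"shift",((np.r_[p,z]-o['tcp_pos'])*100).round(1))
E
python3 - <<'E'
from door import *
for L in(0,8):
  j=manip.get_obs()['joint_pos']
  for n,p,z in[("over",pt(1.73,0),.47),("left",pt(1.73,.07),.42),("down",pt(1.73,.07),.295)]+[(t,pt(t,.018),.295) for t in(1.7,1.3,.9,.5,.2,0,-.02)]:
    Rt=rot(np.radians(-9),np.radians(L));j,e=ik(np.r_[p,z],Rt,j);print(L,n,p,j,round(e,4))
tgt(pt(1.73,0),.47);tgt(pt(1.73,.07),.42)
E
```

```text
0 over [0.362 0.33 ] [ 0.582  0.234  0.976  0.     1.932 -0.831] 0.0
0 left [0.384 0.396] [ 0.663  0.351  0.954  0.     1.836 -0.751] 0.0
0 down [0.384 0.396] [ 0.663  0.354  1.302  0.     1.485 -0.751] 0.0
0 1.7 [0.365 0.34 ] [ 0.596  0.247  1.454  0.     1.44  -0.818] 0.0
0 1.3 [0.349 0.237] [ 0.415  0.095  1.643  0.     1.403 -0.998] 0.0
0 0.9 [0.374 0.137] [ 0.157  0.047  1.696  0.001  1.398 -1.256] 0.0
0 0.5 [0.436 0.054] [-0.052  0.13   1.602  0.001  1.409 -1.466] 0.0
0 0.2 [0.501 0.012] [-0.13   0.254  1.445  0.001  1.443 -1.544] 0.0
0 0 [ 0.551 -0.005] [-0.149  0.353  1.304  0.001  1.485 -1.562] 0.0
0 -0.02 [ 0.556 -0.006] [-0.149  0.363  1.289  0.001  1.49  -1.563] 0.0
8 over [0.362 0.33 ] [ 0.644  0.177  1.061 -0.103  1.804 -0.798] 0.0
8 left [0.384 0.396] [ 0.722  0.298  1.043 -0.108  1.71  -0.712] 0.0
8 down [0.384 0.396] [ 0.722  0.309  1.38  -0.109  1.363 -0.674] 0.0
8 1.7 [0.365 0.34 ] [ 0.658  0.2    1.529 -0.104  1.317 -0.735] 0.0
8 1.3 [0.349 0.237] [ 0.475  0.037  1.719 -0.086  1.273 -0.918] 0.0
8 0.9 [0.374 0.137] [ 0.194 -0.025  1.78  -0.05   1.255 -1.207] 0.0
8 0.5 [0.436 0.054] [-0.041  0.051  1.701 -0.016  1.251 -1.45 ] 0.0
8 0.2 [0.501 0.012] [-0.128  0.174  1.558 -0.004  1.27  -1.54 ] 0.0
8 0 [ 0.551 -0.005] [-0.148  0.271  1.431 -0.001  1.301 -1.561] 0.0
8 -0.02 [ 0.556 -0.006] [-0.149  0.281  1.417 -0.001  1.305 -1.562] 0.0
turn [ 0.074  0.5   -0.001] shift [-9.3 21.1 14.2]
turn [ 0.074  0.5   -0.001] shift [-7.1 27.8  9.2]
```

Emit:
arm_command([
  [[0, 0, 0], [0, 0, 4], 0],
  [[0, 0, 0], [0, 0, 8], 0],
  [[0.02, 0.12, 0], [0, 0, 12], 0],
  [[0.04, 0.24, 0], [0, 2, 15], 0],
  [[0.05, 0.36, 0], [-1, 5, 15], 0],
])

```text
t: 9.65
tcp_pos: [0.4428, 0.1653, 0.4704]
tool_rot: [0.094, 0.08, 0.992, -0.009]
force: [1.5, 0.0, -0.3]
gripper_width: 0.182
grip_force: 0.0
```

Emit:
arm_command([
  [[0.02, 0.14, 0], [-1, 4, 0], 0],
  [[0.02, 0.14, 0], [-2, 8, 0], 0],
  [[0.02, 0.14, 0], [-3, 12, 0], 0],
  [[0.02, 0.14, 0], [-4, 16, 0], 0],
  [[0.02, 0.14, 0], [-5, 20, 0], 0],
])

```text
t: 10.07
tcp_pos: [0.392, 0.369, 0.4649]
tool_rot: [0.022, 0.078, 0.997, -0.005]
force: [1.2, -0.5, -0.4]
gripper_width: 0.007
grip_force: 0.0
```

Run:
```python
from door import *
o=manip.get_obs();print(o['tcp_pos'],o['force'],o['gripper_width'])
tgt(pt(1.73,.07),.295)
```

```text
[0.392 0.369 0.465] [ 1.207 -0.492 -0.394] 0.007051989284083702
turn [ 0.014  0.042 -0.   ] shift [ -0.8   2.7 -17. ]
```

Emit:
arm_command([
  [[0.014, 0.042, 0], [-0.8, 2.7, -1], 0],
  [[0.014, 0.042, 0], [-0.8, 2.7, -5], 0],
  [[0.014, 0.042, 0], [-0.8, 2.7, -9], 0],
  [[0.014, 0.042, 0], [-0.8, 2.7, -13], 0],
  [[0.014, 0.042, 0], [-0.8, 2.7, -17], 0],
])

```text
t: 10.48
tcp_pos: [0.384, 0.3941, 0.2933]
tool_rot: [0.0, 0.078, 0.997, 0.0]
force: [0.5, 0.7, -0.9]
gripper_width: 0.006
grip_force: 0.0
```

Run:
```python
from door import *
o=manip.get_obs();print(o['tcp_pos'],o['force'])
tgt(pt(1.73,.07),.295)
prev=o['tcp_pos'][:2]
ths=[1.73]*1+list(np.arange(1.65,-.01,-.075));offs=np.interp(ths,[0,.6,1.73],[.012,.018,.020])
ps=[pt(t,f) for t,f in zip(ths,offs)]
for k in range(0,len(ps),5):
    b=o['tcp_pos'][:2] if k==0 else ps[k-1]
    print(ths[k],[[round(float(v),1) for v in (p-b)*100] for p in ps[k:k+5]])
```

```text
[0.384 0.394 0.293] [ 0.54   0.671 -0.888]
turn [-0.     0.001 -0.001] shift [-0.   0.2  0.2]
1.73 [[-1.6, -4.5], [-2.3, -6.5], [-2.9, -8.4], [-3.2, -10.3], [-3.5, -12.3]]
1.35 [[-0.1, -2.0], [-0.0, -3.9], [0.2, -5.9], [0.5, -7.8], [1.0, -9.7]]
0.9750000000000003 [[0.6, -1.9], [1.4, -3.7], [2.3, -5.4], [3.4, -7.1], [4.5, -8.7]]
0.6000000000000005 [[1.3, -1.5], [2.7, -2.9], [4.3, -4.2], [5.9, -5.4], [7.6, -6.5]]
0.22500000000000075 [[1.8, -0.9], [3.7, -1.7], [5.6, -2.3], [7.6, -2.8]]
```

Emit:
arm_command([
  [[0, 0, 0], [-0.8, -2.2, 0.2], 0],
  [[0, 0, 0], [-1.2, -3.4, 0.2], 0],
  [[0, 0, 0], [-1.5, -4.2, 0.2], 0],
  [[0, 0, 0], [-1.8, -5.2, 0.2], 0],
  [[0, 0, 0], [-2.3, -6.5, 0.2], 0],
])

```text
t: 10.9
tcp_pos: [0.3617, 0.329, 0.2977]
tool_rot: [0.001, 0.078, 0.997, 0.001]
force: [1.4, 0.9, 0.6]
gripper_width: 0.007
grip_force: 0.4
```

Emit:
arm_command([
  [[0, 0, 0], [-0.3, -1.0, 0], 0],
  [[0, 0, 0], [-0.6, -2.1, 0], 0],
  [[0, 0, 0], [-0.8, -3.3, 0], 0],
  [[0, 0, 0], [-1.0, -4.5, 0], 0],
  [[0, 0, 0], [-1.2, -5.8, 0], 0],
])

```text
t: 11.32
tcp_pos: [0.3492, 0.2701, 0.2976]
tool_rot: [0.0, 0.078, 0.997, 0.0]
force: [0.2, 0.1, 0.7]
gripper_width: 0.006
grip_force: 0.3
```

Run:
```python
from door import *
o=manip.get_obs();print(o['t'],o['tcp_pos'],o['force'],o['joint_pos'])
T=cam('top');im=manip.snapshot('top');cv2.imwrite('pics/t6.png',cv2.resize(im[85:325,130:450,::-1],None,fx=2.5,fy=2.5))
```

```text
11.3167 [0.349 0.27  0.298] [0.247 0.11  0.652] [ 0.484  0.134  1.603  0.     1.403 -0.93 ]
```

View pics/t6.png

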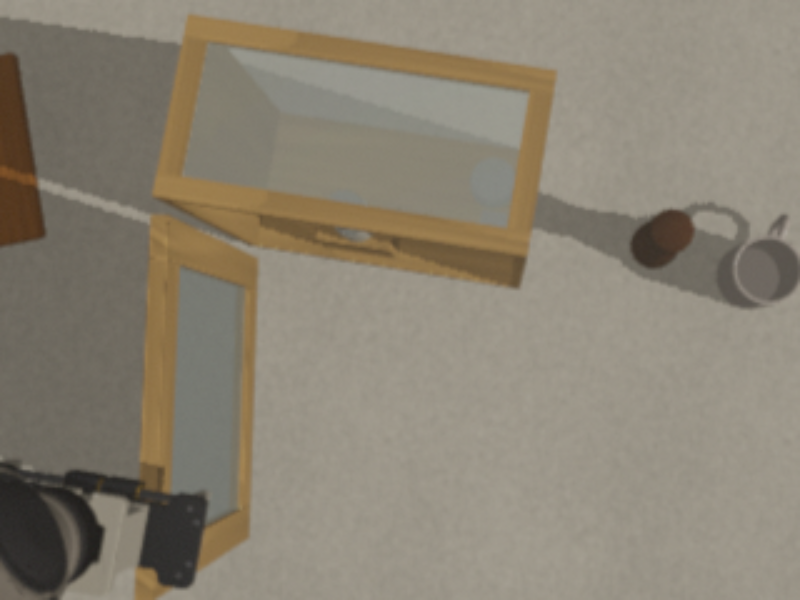

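The top view shows the door following the fingers (outer edge now from (150,220) to (138,598)), and everything else is unmoved. I'll carry on along the arc.

Run:
```python
from door import *
o=manip.get_obs();b0=o['tcp_pos'][:2]
ths=list(np.arange(1.37,.09,-.06));offs=np.interp(ths,[0,.6,1.73],[.012,.018,.020])
ps=[pt(t,f) for t,f in zip(ths,offs)]
for k in range(0,len(ps),5):
    b=b0 if k==0 else ps[k-1]
    print(round(ths[k],2),[[round(float(v),1) for v in (p-b)*100] for p in ps[k:k+5]])
print(ths[-1])
```

```text
1.37 [[-0.0, -1.1], [-0.0, -2.7], [0.1, -4.3], [0.2, -5.8], [0.5, -7.4]]
1.07 [[0.4, -1.5], [0.8, -3.0], [1.4, -4.5], [2.1, -5.9], [2.8, -7.3]]
0.77 [[0.8, -1.3], [1.7, -2.6], [2.7, -3.9], [3.7, -5.1], [4.9, -6.2]]
0.47 [[1.2, -1.1], [2.5, -2.1], [3.8, -3.0], [5.2, -3.8], [6.7, -4.5]]
0.17 [[1.5, -0.6], [3.0, -1.2]]
0.10999999999999899
```

Emit:
arm_command([
  [[0, 0, 0], [0, -1.1, 0], 0],
  [[0, 0, 0], [0, -2.7, 0], 0],
  [[0, 0, 0], [0.1, -4.3, 0], 0],
  [[0, 0, 0], [0.2, -5.8, 0], 0],
  [[0, 0, 0], [0.5, -7.4, 0], 0],
])

```text
t: 11.78
tcp_pos: [0.3542, 0.1961, 0.2975]
tool_rot: [0.0, 0.078, 0.997, 0.0]
force: [0.3, 0.2, 0.8]
gripper_width: 0.002
grip_force: 0.3
```

Emit:
arm_command([
  [[0, 0, 0], [0.4, -1.5, 0], 0],
  [[0, 0, 0], [0.8, -3.0, 0], 0],
  [[0, 0, 0], [1.4, -4.5, 0], 0],
  [[0, 0, 0], [2.1, -5.9, 0], 0],
  [[0, 0, 0], [2.8, -7.3, 0], 0],
])

```text
t: 12.2
tcp_pos: [0.3824, 0.123, 0.2975]
tool_rot: [0.0, 0.078, 0.997, 0.0]
force: [0.8, 1.2, 0.1]
gripper_width: 0.007
grip_force: 0.3
```

Emit:
arm_command([
  [[0, 0, 0], [0.8, -1.3, 0], 0],
  [[0, 0, 0], [1.7, -2.6, 0], 0],
  [[0, 0, 0], [2.7, -3.9, 0], 0],
  [[0, 0, 0], [3.7, -5.1, 0], 0],
  [[0, 0, 0], [4.9, -6.2, 0], 0],
])

```text
t: 12.62
tcp_pos: [0.4313, 0.0609, 0.2974]
tool_rot: [-0.0, 0.078, 0.997, 0.0]
force: [0.0, 1.8, 0.7]
gripper_width: 0.004
grip_force: 0.3
```

Emit:
arm_command([
  [[0, 0, 0], [1.2, -1.1, 0], 0],
  [[0, 0, 0], [2.5, -2.1, 0], 0],
  [[0, 0, 0], [3.8, -3.0, 0], 0],
  [[0, 0, 0], [5.2, -3.8, 0], 0],
  [[0, 0, 0], [6.7, -4.5, 0], 0],
])

```text
t: 13.03
tcp_pos: [0.4988, 0.0159, 0.2973]
tool_rot: [-0.0, 0.078, 0.997, 0.0]
force: [-0.2, 0.3, -1.1]
gripper_width: 0.005
grip_force: 0.3
```

Run:
```python
from door import *
o=manip.get_obs();p=o['tcp_pos'];print(o['t'],p,o['force'])
v=p[:2]-H;print("r,th of tcp line",np.hypot(*v),np.arctan2(-(v@X),-(v@Y)))
tgt(pt(.06,.012),.298);tgt(pt(0,.012),.298)
```

```text
13.0333 [0.499 0.016 0.297] [-0.175  0.345 -1.066]
r,th of tcp line 0.2577903582580214 0.28489468466211365
turn [-0.    -0.    -0.001] shift [ 4.3 -1.8  0.1]
turn [-0.    -0.    -0.001] shift [ 5.8 -2.2  0.1]
```

Emit:
arm_command([
  [[0, 0, 0], [1, -0.4, 0], 0],
  [[0, 0, 0], [2, -0.9, 0], 0],
  [[0, 0, 0], [2.8, -1.2, 0], 0],
  [[0, 0, 0], [3.5, -1.5, 0], 0],
  [[0, 0, 0], [4.2, -1.8, 0], 0],
])

```text
t: 13.45
tcp_pos: [0.5407, -0.0013, 0.2973]
tool_rot: [-0.0, 0.078, 0.997, 0.0]
force: [-0.1, 0.9, 0.2]
gripper_width: 0.007
grip_force: 0.4
```

Emit:
arm_command([
  [[0, 0, 0], [0.2, -0.1, 0], 0],
  [[0, 0, 0], [0.4, -0.1, 0], 0],
  [[0, 0, 0], [0.6, -0.2, 0], 0],
  [[0, 0, 0], [0.8, -0.2, 0], 0],
  [[0, 0, 0], [0.8, -0.2, 0], 0],
])

```text
t: 13.87
tcp_pos: [0.5472, -0.0029, 0.2975]
tool_rot: [-0.001, 0.078, 0.997, -0.0]
force: [-4.4, -0.3, 1.1]
gripper_width: 0.004
grip_force: 2.1
```

Emit:
arm_command([
  [[0, 0, 0], [0.2, 0, 0], 0],
  [[0, 0, 0], [0.4, -0.1, 0], 0],
  [[0, 0, 0], [0.4, -0.1, 0], 0],
])

```text
t: 14.12
tcp_pos: [0.5515, -0.0038, 0.2975]
tool_rot: [-0.001, 0.078, 0.997, 0.0]
force: [-3.6, 0.2, 0.9]
gripper_width: 0.004
grip_force: 2.1
```

Catch resistance felt (4 N). I'll keep pushing in small steps.

Emit:
arm_command([
  [[0, 0, 0], [0.2, 0, 0], 0],
  [[0, 0, 0], [0.4, -0.1, 0], 0],
  [[0, 0, 0], [0.4, -0.1, 0], 0],
])

```text
t: 14.37
tcp_pos: [0.5563, -0.0048, 0.2975]
tool_rot: [0.0, 0.078, 0.997, 0.0]
force: [-2.7, 1.4, 0.2]
gripper_width: 0.002
grip_force: 1.1
```

Emit:
arm_command([
  [[0, 0, 0], [0.2, 0, 0], 0],
  [[0, 0, 0], [0.4, -0.1, 0], 0],
  [[0, 0, 0], [0.4, -0.1, 0], 0],
])

```text
t: 14.62
tcp_pos: [0.5611, -0.006, 0.2975]
tool_rot: [0.001, 0.078, 0.997, 0.0]
force: [0.8, -0.1, 0.7]
gripper_width: 0.001
grip_force: 0.0
```

Emit:
arm_command([
  [[0, 0, 0], [0.2, 0, 0], 0],
  [[0, 0, 0], [0.4, -0.1, 0], 0],
  [[0, 0, 0], [0.4, -0.1, 0], 0],
])

```text
t: 14.87
tcp_pos: [0.5611, -0.006, 0.2976]
tool_rot: [-0.004, 0.078, 0.997, 0.001]
force: [-17.3, 4.0, 6.2]
gripper_width: 0.001
grip_force: 8.7
```

The door snapped past the catch (force fell to 0), and then pushed against the seated stop (17 N). I'll retreat.

Emit:
arm_command([
  [[0, 0, 0], [-1, 0.1, 0], 0],
  [[0, 0, 0], [-3, 0.4, 0], 0],
  [[0, 0, 0], [-6, 0.8, 1], 0],
  [[0, 0, 0], [-9, 1.2, 3], 0],
  [[0, 0, 0], [-11, 1.4, 5], 0],
])

```text
t: 15.28
tcp_pos: [0.4522, 0.0075, 0.3477]
tool_rot: [-0.0, 0.078, 0.997, 0.0]
force: [1.2, 0.7, 0.9]
gripper_width: 0.006
grip_force: 0.0
```

Run:
```python
from door import *
o=manip.get_obs();print(o['t'],o['tcp_pos'],o['force'])
T,S=cam('top'),cam('side');a=cv2.imread('pics/top0.png').astype(int);b=manip.snapshot('top')[:,:,::-1].astype(int)
s0=cv2.imread('pics/side0.png').astype(int);s1=manip.snapshot('side')[:,:,::-1].astype(int)
# bystander patches unchanged?
for n,I0,I1,r in(("mill/mug",a,b,(165,210,380,455)),("mill/mug side",s0,s1,(235,290,190,270)),("tin side",s0,s1,(245,280,312,345))):
    print(n,np.abs(I0-I1)[r[0]:r[1],r[2]:r[3]].mean().round(1))
# door top edge: brown-wood mask in front of the cupboard's front top edge
w=((b[...,2]-b[...,0])>45).astype(np.uint8)
for yy in(-.32,-.3,-.25,-.1):   # scan outward along -X from the hinge line at r
    base=H+Y*yy; out=[]
    for k in range(-20,40):
        u=proj(T,np.r_[base-X*k/1000,.341]);out.append(w[int(round(u[1])),int(round(u[0]))])
    k=[i-20 for i,v in enumerate(out) if v];print(yy,"wood offsets mm",k[0] if k else None,k[-1] if k else None)
```

```text
15.2833 [0.452 0.008 0.348] [1.235 0.669 0.891]
mill/mug 2.4
mill/mug side 3.6
tin side 3.7
-0.32 wood offsets mm -20 -2
-0.3 wood offsets mm -20 19
-0.25 wood offsets mm -20 21
-0.1 wood offsets mm -20 17
```

Bystanders are unchanged. I'll confirm the door is held with a touch test: a door sprung back to 0.06 would already push at x≈0.55.

Emit:
arm_command([
  [[0, 0, 0], [3, -0.4, -2], 0],
  [[0, 0, 0], [6, -0.8, -5], 0],
  [[0, 0, 0], [8.5, -1.1, -5], 0],
  [[0, 0, 0], [9.8, -1.3, -5], 0],
  [[0, 0, 0], [10.3, -1.3, -5], 0],
])

```text
t: 15.8
tcp_pos: [0.5595, -0.0065, 0.2951]
tool_rot: [-0.001, 0.078, 0.997, 0.0]
force: [-0.2, -1.0, -0.9]
gripper_width: 0.006
grip_force: 0.0
```

Emit:
arm_command([
  [[0, 0, 0], [0, 0, 0], 0],
  [[0, 0, 0], [0, 0, 0], 0],
])

```text
t: 15.97
tcp_pos: [0.5572, -0.0058, 0.297]
tool_rot: [-0.0, 0.078, 0.997, 0.0]
force: [0.1, -0.6, 0.5]
gripper_width: 0.007
grip_force: 0.0
```

Emit:
arm_command([
  [[0, 0, 0], [-2, 0.3, 0], 0],
  [[0, 0, 0], [-5, 0.6, 0], 0],
  [[0, 0, 0], [-8, 0.9, 2], 0],
  [[0, 0, 0], [-11, 1.3, 5], 0],
  [[0, 0, 0], [-11, 1.3, 5], 0],
])

```text
t: 16.38
tcp_pos: [0.4442, 0.0078, 0.3533]
tool_rot: [0.004, 0.078, 0.997, -0.0]
force: [2.2, 0.7, 1.2]
gripper_width: 0.008
grip_force: 0.0
```

There was no force up to x=0.5595, so the door is seated and the arm is clear of everything. Handing in.

```bash
python3 -c "
from station import manip
print(manip.sign_off())"
```

```text
the job is handed in; nothing more can be done
None
```

I handed the job in after about 16 s: the jar stands upright on the step, the door is clicked shut past its catch, and the tin, mug and mill look unmoved; the hand-in gave no verdict.

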